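# Start a spin-coating run

## Robot

A 6-joint arm with a two-finger parallel gripper is mounted at the origin on the work surface. World frame = base frame: x ahead of the robot, y to its left, z up, the work surface at z = 0. Lengths are in m, angles in rad, forces in N, time in s.
With the tool pointing down it reaches from about 0.25 to 0.725 m from the base axis. Payload 4 kg.
Tool frame: the origin (TCP) lies on the centre line of the jaws, within the pads' length; the fingertips stand 11 mm ahead of it and the grasp point (between the pads) lies 8 mm behind it (bot.nose_length is the distance from the TCP to the fingertips, in m); z points along the fingers, y is the direction in which the jaws open and shut (so a half turn about z gives the same grasp; the last joint's range is limited). The gripper opens to 85 mm and grips with 20 to 120 N. Pads are 22 mm wide; open, the fingers measure 114 mm over their backs; the gripper's body (76 mm by 85 mm) begins 54 mm behind the grasp point. The pads swing forward as they close: fully open they stand 13 mm farther back than shut.
Start: joints at [-1.169, 0.241, 0.005, 1.335, 0, 1.571], TCP at [0.196, -0.46, 0.242] pointing down, gripper open.
Joint ranges: [-2.72, 2.72], [-1.05, 1.87], [-1.09, 1.28], [-1.99, 2.15], [-1.42, 1.44], [-3.14, 3.14]. Speed limits (rad/s): [2.79, 2.79, 3.14, 3.14, 3.14, 3.14].

## Interface

Orientations are given as a unit quaternion [x, y, z, w].
In Python, from workcell import bot gives the robot as it stands.
- The arm moves only by the tool play_rows, never from a script. Its argument "plan" is one flat list of numbers, 6 for each row, row after row: the shift along the tool's x, y, z in mm, then the turn, a rotation vector about the tool's x, y, z in rad. A call has 1 to 20 rows; each row shifts and turns the commanded pose from where the row before left it, along the tool's axes as they then stand; what a row does not reach is not made up. A row lasts 1/8 s, in which the tool goes at most 62.5 mm and 10.7 degrees, less where a joint would pass 70% of its speed; a pose out of reach is approached as far as the arm can. A call with a gripper value outside its range is refused whole. "hand" is the opening in per cent of the stroke, from 0 (shut) to 100 (fully open), set as the call begins (left out, the last holds). The fingers move at their own pace and stop on an object; the grip force is fixed at half the most. Time passes only in rows, so rows that do not move let the fingers close. It gives the time, the measured TCP pose, the force and the opening at its end, in the units of the state.
- bot.get_obs(): the state, without advancing time (a new reading comes with each control period).
- bot.camera(name): name is "side" or "top"; returns a dict with "frame" (480x640x3 uint8, blue, green, red), "range_z" (480x640 float32, m along the optical axis (not along the pixel's ray), 0 where there is no reading), "K" (3x3 intrinsics, pixels), "dist" ([k1, k2, p1, p2, k3] as OpenCV has them; the pictures are not rectified), "cam_to_world" (4x4, takes a point from camera to world coordinates). Camera axes: x right, y down, z forward; pixel columns grow to the right and rows downward; lengths in m; the calibration is good to about 2 mm. A picture is of the moment at which its call begins.
- bot.job_done(): hands the job in, once; it reports no verdict.
Trained networks look in the newest picture that a camera, given by its name, has taken for a name from the list of things; names that differ only in an ending like _2 or _b are one class to them, and where a whole thing is asked for, a point or a joint stands for the part that bears it (a point fixed in the world has none). Each returns a list of dicts, best first, with "p" (0 to 1); they miss things now and then, are a little off and sometimes report something else, mostly with a low value. They report only what shows in the picture. A call takes as long as a camera call. They do not tell look-alikes from the thing itself.
- bot.outline_of(query, camera): "mask" (480x640 bool, what is visible of it) and "point" ([row, column] in pixels, amid what is visible of it).
The state is a dict: "clock": time; "joint_pos": joint angles; "joint_vel": joint speeds; "tau": joint torques, N m; "eef_pos": TCP position; "tool_rot": TCP orientation; "ft_force": force on the tool from outside, world axes, zero at the start; "ft_torque": the same for the moment, N m; "grip_width": finger opening in m.
Only numpy, scipy, OpenCV 4.12 (cv2) and the standard library are available. Lean on these libraries where they do the work, as an engineer would, in place of code of your own. Each camera call takes 0.05 s, during which the arm holds its last target.

## Task

The glass plate is already on the spin coater's chuck, so get the run going: press the far end of the vacuum rocker right down so the plate is held, then push the open lid down until it is fully shut, and only then press the large round start key all the way in and let it go. Nothing needs to be picked up: do not press the stop key or the two setting keys, and leave the plate and everything else on the bench and on the machine where it is.

Things in the scene. Friction and masses are not known exactly. Their poses are not given: they have to be found in the camera images.
- coater: White benchtop spin coater, fixed, 340 mm deep (x) x 290 wide (y) x 120 high. Origin under its centre; -x is its front, towards the robot (yaw within 0.2 rad); left and right as seen from the robot. Its top: sloping control panel at x -0.17 to -0.07 (106 mm high in front, 120 at the back); behind it a flat deck with a round bowl, 170 mm wide, 55 deep, centred at x 0.045, y 0.
- vacuum (a joint): Vacuum rocker at the left end of the panel (coater y +0.105): a V-shaped grey paddle, 38 mm (along x) by 24 mm, pivoting at its middle. 0 = off: near half lies along the panel, 4 mm proud, far half slopes up. 0.36 rad = on: far half lies along the panel, near half up. About 2.5 N at the middle of the far half moves it; it stays where it is left.
- rocker_far (a point): Middle of the top face of the rocker's raised far half (it moves with the rocker), 10 mm beyond its pivot along the coater's x. It sinks about 4 mm as the rocker is pressed from off to on.
- lid (a joint): Lid angle: 0 = shut, flat on the deck; it starts open at 0.7 to 1.0 rad. Positive lifts its front edge. Stiff damped hinge: it stays at any angle; 1 to 3 N at the front edge moves it down.
- lid_front (a point): On the lid's outer (upper) face, middle of its front rail, 188 mm from the hinge axis. The lid: clear pane in a grey frame, 200 mm deep x 210 wide x 10 thick; front rail 24 mm deep; lip 80 mm wide, 13 mm out from the front edge. Shut, this point lies at the coater's x -0.038, y 0, 131 mm above the bench.
- lid_hinge (a point): Middle of the lid's hinge axis, at the far end of the deck: coater x 0.15, y 0, 121 mm up. The axis runs along the coater's y. The lid's underside lies in the axis; its outer face is 10 mm off it.
- start (a joint): Start key, the large round one, 28 mm across, grey, at the right end of the panel (coater y -0.105). 0 = out, 0.005 m = fully in; springs back. About 1.4 N to begin, 4.5 N to bottom it. Its stroke is square to the sloping panel.
- start_top (a point): Centre of the start key's top face, 8 mm above the panel when out; 210 mm to the right of the rocker's pivot, level with it along x.
- stop (a joint): Stop key, small square 16 mm, 6 mm proud, travel 0.004 m. Not to be pressed.
- stop_top (a point): Centre of the stop key's top face, 55 mm to the left of the start key.
- up (a joint): Left setting key, oblong 11 by 22 mm, 5 mm proud, travel 0.003 m. Not to be pressed. It lies 59 mm to the right of the rocker, with a flat display behind it.
- down (a joint): Right setting key, the same, 42 mm further right. Not to be pressed.
- plate: Square glass plate 76 x 76 x 2.4 mm lying loose on the chuck inside the bowl, its underside 95 mm above the bench (25 mm below the deck). Origin at the centre of its underside.
- tweezers: Steel tweezers, 120 x 9 x 6 mm, lying on the deck to the right of the lid. Origin at the centre of the underside.
- dropper: Amber dropper bottle, 32 mm across, 85 mm high, on the bench to the left of the coater. Origin at the centre of the underside.
- platebox: Clear plate box, 89 x 89 x 24 mm, on the bench to the right of the coater. Origin at the centre of the underside.
- dishes: Two stacked clear dishes, 90 mm across, 34 mm high in all. Origin at the centre of the underside.
- washbottle: White wash bottle, 62 mm across, 150 mm high with its bent spout. Origin at the centre of the underside.
- wafercase: Round white wafer case with a clear cover, 116 mm across, 22 mm high. Origin at the centre of the underside.
Things that resemble listed ones, but are neither listed nor needed, are in the scene too. Of the things like the plate, leave any that is yellow; of the rest the smaller one is meant.

How it is judged:
On the way, in this order (a step that is already met when the one before it is completed fails the run):
1. the vacuum rocker is pressed over to on (past 0.25 of 0.36 rad) while the lid is still open (value of joint vacuum above 0.25 rad and value of joint lid above 0.4 rad), for 0.1 s.
2. the lid is pushed fully shut (within 0.03 rad) with the vacuum on and the start key out (value of joint lid below 0.03 rad and value of joint vacuum above 0.25 rad and value of joint start below 0.001 m), for 0.2 s.
3. the start key is pressed in (3.5 of 5 mm or more) with the lid shut and the vacuum on (value of joint start above 0.0035 m and value of joint lid below 0.03 rad and value of joint vacuum above 0.25 rad), for 0.06 s.
At the end, for the whole second after the job is handed in: The rocker is on (past 0.25 of 0.36 rad), the lid is shut within 0.03 rad, the start key has been pressed at least 3.5 mm after that and is out again (all keys within 1 mm of out), the plate lies within 8 mm and every other loose thing within 25 mm of where it began (all of step 2 and value of joint each of stop, up, down below 0.001 m and distance of plate from where it was at the start of the episode below 0.008 m and linear speed of plate below 0.02 m/s and distance of each of tweezers, dropper, platebox, dishes, washbottle, wafercase from where it was at the start of the episode below 0.025 m); the robot touches nothing.
It fails at once if the start key is pressed (over 2.5 mm) with the lid not shut or the vacuum off (value of joint start above 0.0025 m and (value of joint lid above 0.05 rad or value of joint vacuum below 0.2 rad)).
It fails at once if the lid is closed (below 0.3 rad) with the vacuum off (value of joint lid below 0.3 rad and value of joint vacuum below 0.2 rad).
It fails at once if the stop key or a setting key is pressed (over 2 mm) (value of joint any of stop, up, down above 0.002 m).
It fails at once if the plate is shifted or lifted (over 8 mm) (distance of plate from where it was at the start of the episode above 0.008 m).
It fails at once if another loose thing is shifted, lifted or carried (over 25 mm) (distance of any of tweezers, dropper, platebox, dishes, washbottle, wafercase from where it was at the start of the episode above 0.025 m).
It also fails if it takes over 48 s, if anything falls off the work surface, if the arm or the gripper's body presses on something with over 40 N, if the wrist force passes 120 N, or if a joint passes its speed limit or range.

## Working session

There is one attempt and no reset: what is moved stays moved. The work goes in short steps, Python scripts to look and compute and a tool call to move; the robot and the scene stay as the last step left them, time stands still between calls to the robot, and variables do not carry over. Pictures are saved under pics/ and viewed, and the job is handed in when it is done.

Besides the shell and the picture viewer there is one more tool, called as name(argument=value, ...), one argument or row to a line, values as JSON. play_rows: Moves the arm, as the interface text tells. Its arguments: {"type":"object","properties":{"plan":{"type":"array","items":{"type":"number"}},"hand":{"type":"number"}},"required":["plan"]}

```bash
mkdir -p pics; ls; cat > h.py <<'E'
import numpy as np, cv2
from workcell import bot
E
python3 - <<'E'
from h import *
o=bot.get_obs()
for k,v in o.items(): print(k,np.round(v,4))
for n in("top","side"):
    c=bot.camera(n); cv2.imwrite(f"pics/{n}0.png",c["frame"]); np.savez(f"{n}0.npz",**c)
    print(n,c["K"],c["dist"],np.round(c["cam_to_world"],4))
    for q in("coater","vacuum","rocker_far","start","lid","lid_front","stop","up","down","plate"):
        try:
            r=bot.outline_of(q,n); print(q,[(round(x["p"],2),x["point"],int(x["mask"].sum())) for x in r])
        except Exception as e: print(q,e)
E
```

```text
pics
clock 0.0
joint_pos [-1.169   0.2414  0.0037  1.3352 -0.      1.5708]
joint_vel [-0.0001  0.0009 -0.0004 -0.0013 -0.0002 -0.0007]
tau [ 7.00000e-04 -3.72322e+01  2.52405e+01  1.70000e-02  1.00000e-04
  0.00000e+00]
eef_pos [ 0.1953 -0.4596  0.2414]
tool_rot [ 9.799e-01  1.996e-01 -2.000e-04 -1.000e-03]
ft_force [ 0.0788 -0.1963 -0.6424]
ft_torque [0.014  0.0223 0.0061]
grip_width 0.0854
top [[552.30129077   0.         324.4494395 ]
 [  0.         552.30129077 239.78369189]
 [  0.           0.           1.        ]] [0.00309747 0.         0.         0.         0.        ] [[ 0.0149 -0.9872  0.1586  0.3611]
 [-0.9999 -0.0156 -0.0034 -0.0069]
 [ 0.0059 -0.1586 -0.9873  1.616 ]
 [ 0.      0.      0.      1.    ]]
coater [(0.61, [233.7, 294.0], 12450), (0.3, [224.8, 298.8], 363)]
vacuum [(0.63, [219.8, 341.5], 122), (0.45, [267.8, 258.5], 122)]
rocker_far [(0.49, [270.4, 260.1], 110)]
start [(0.74, [285.6, 485.1], 816), (0.43, [270.7, 332.2], 71)]
lid [(0.83, [194.0, 292.0], 3242), (0.23, [263.5, 365.6], 902)]
lid_front [(0.85, [198.5, 296.5], 3217)]
stop [(0.74, [194.9, 297.8], 3286
[... 247 characters left out ...]
033242 0.         0.         0.         0.        ] [[-0.8517 -0.3795  0.3613  0.0957]
 [-0.524   0.6139 -0.5905  0.8008]
 [ 0.0023 -0.6922 -0.7217  1.1507]
 [ 0.      0.      0.      1.    ]]
coater [(0.89, [284.4, 282.0], 18868)]
vacuum [(0.48, [321.0, 303.7], 193)]
rocker_far [(0.61, [318.8, 300.2], 185)]
start [(0.48, [256.6, 350.9], 97)]
lid [(0.65, [229.2, 247.6], 1867)]
lid_front [(0.85, [226.9, 247.3], 1838), (0.25, [259.0, 351.9], 99), (0.17, [319.5, 301.3], 200)]
stop [(0.39, [270.7, 333.9], 35)]
up [(0.4, [305.2, 321.1], 41), (0.35, [284.0, 283.4], 19601)]
down [(0.36, [290.3, 329.8], 25)]
plate [(0.82, [266.1, 266.4], 818), (0.76, [344.1, 168.8], 962), (0.7, [206.7, 293.3], 571)]
```

View pics/top0.png

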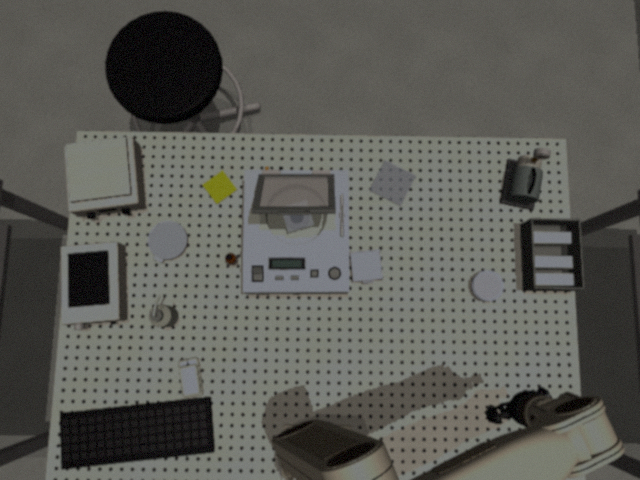

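View pics/side0.png

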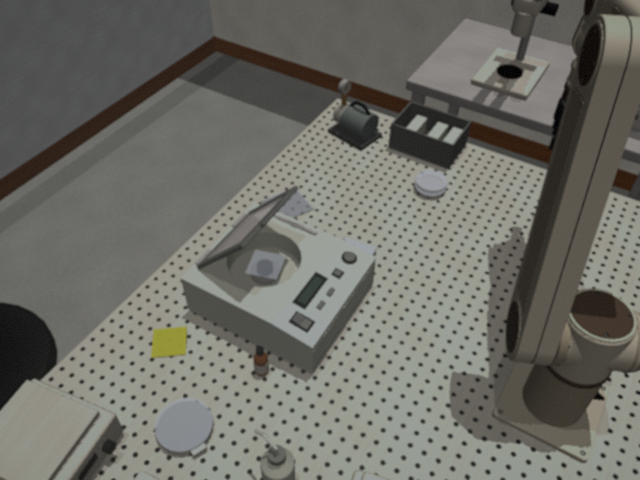

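```bash
cat >> h.py <<'E'
def px2w(c,row,col,d=None):
    u=cv2.undistortPoints(np.array([[[col,row]]],float),c["K"],c["dist"])[0,0]
    r,k=int(round(row)),int(round(col))
    if d is None:
        w=c["range_z"][r-1:r+2,k-1:k+2]; d=np.median(w[w>0])
    return (c["cam_to_world"]@np.array([u[0]*d,u[1]*d,d,1]))[:3]
def cloud(c):
    H,W=c["range_z"].shape
    v,u=np.mgrid[0:H,0:W]
    p=cv2.undistortPoints(np.stack([u,v],-1).reshape(-1,1,2).astype(float),c["K"],c["dist"])[:,0]
    d=c["range_z"].reshape(-1).astype(float)
    P=np.c_[p*d[:,None],d,np.ones_like(d)]@c["cam_to_world"].T
    P=P[:,:3];P[d==0]=np.nan
    return P.reshape(H,W,3)
def load(f): return dict(np.load(f))
E
python3 - <<'E'
from h import *
t=load("top0.npz");s=load("side0.npz")
for n,c,b in(("top",t,(200,140,230,180)),("side",s,(180,150,230,220))):
    x,y,w,h=b; cv2.imwrite(f"pics/{n}0z.png",cv2.resize(c["frame"][y:y+h,x:x+w],None,fx=3.4 if n=="top" else 2.7,fy=3.4 if n=="top" else 2.7,interpolation=cv2.INTER_CUBIC))
for nm,p in dict(vac=(267.8,258.5),start=(270.7,332.2)).items(): print("top",nm,px2w(t,*p).round(4))
for nm,p in dict(vac=(320,302),start=(256.6,350.9),stop=(270.7,333.9),up=(305.2,321.1),down=(290.3,329.8),plate=(266,266)).items(): print("side",nm,px2w(s,*p).round(4))
E
```

```text
top vac [0.521  0.1656 0.1244]
top start [ 0.5167 -0.0344  0.1197]
side vac [0.51   0.1697 0.1157]
side start [ 0.5091 -0.0386  0.1181]
side stop [0.522  0.0166 0.1153]
side up [0.4969 0.1139 0.1134]
side down [0.5018 0.069  0.1136]
side plate [0.6703 0.0726 0.0966]
```

View pics/top0z.png

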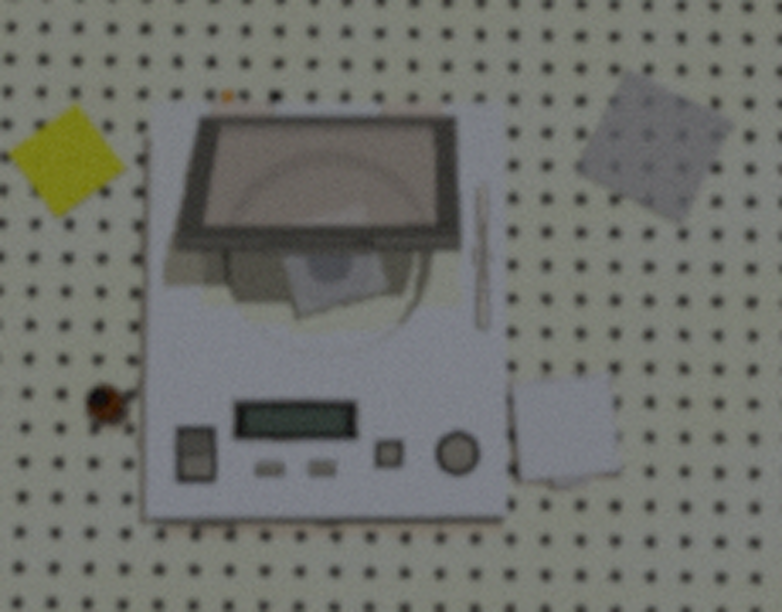

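View pics/side0z.png

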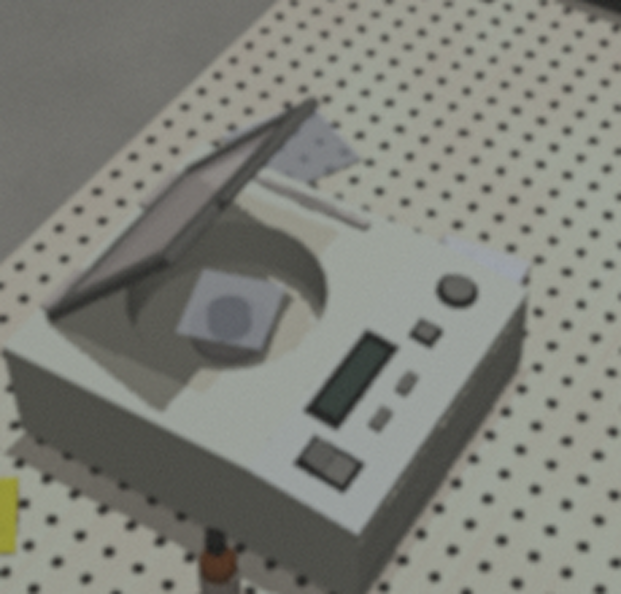

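```bash
python3 - <<'E'
from h import *
from scipy.optimize import least_squares
for n in("top","side"):
    c=load(n+"0.npz");P=cloud(c).reshape(-1,3)
    m=(P[:,2]>0.095)&(P[:,2]<0.128)&(P[:,0]>0.42)&(P[:,0]<0.9)&(P[:,1]>-0.12)&(P[:,1]<0.26)
    Q=P[m]; print(n,len(Q), np.percentile(Q,[0.5,50,99.5],axis=0).round(4))
    r=cv2.minAreaRect(Q[:,:2].astype(np.float32)); print(r)
    # lid points
    L=P[(P[:,2]>0.15)&(P[:,0]>0.6)&(P[:,0]<0.95)&(P[:,1]>-0.07)&(P[:,1]<0.22)]
    if len(L)>20:
        ce=L.mean(0); u,s,v=np.linalg.svd(L-ce,full_matrices=False); print("lid",len(L),ce.round(4),v[2].round(3),(s/np.sqrt(len(L))).round(4), L.min(0).round(3),L.max(0).round(3))
E
```

```text
top 8358 [[ 0.4607 -0.077   0.0959]
 [ 0.567   0.0629  0.117 ]
 [ 0.7987  0.2118  0.1269]]
((0.6305562257766724, 0.06761887669563293), (0.34013831615448, 0.290490984916687), 0.9429145455360413)
lid 2778 [0.6975 0.0684 0.219 ] [-0.733 -0.013 -0.68 ] [0.0607 0.0525 0.0024] [ 0.638 -0.037  0.15 ] [0.768 0.174 0.288]
side 11985 [[ 0.4619 -0.0748  0.0953]
 [ 0.5791  0.1047  0.1159]
 [ 0.8004  0.218   0.125 ]]
((0.6328812837600708, 0.070186547935009), (0.34328383207321167, 0.296156644821167), 0.9810888171195984)
lid 1543 [0.6924 0.0828 0.2247] [0.728 0.017 0.686] [0.0664 0.0546 0.0024] [ 0.638 -0.034  0.15 ] [0.769 0.179 0.285]
```

```bash
cat >> h.py <<'E'
def px_plane(c,row,col,z):
    a=px2w(c,row,col,1.0); o=c["cam_to_world"][:3,3]; return o+(a-o)*(z-o[2])/(a[2]-o[2])
C0=np.array([0.6317,0.0685]);YAW=0.0165
def w2c(p):
    d=np.array(p)[:2]-C0; c,s=np.cos(YAW),np.sin(YAW); return np.array([c*d[0]+s*d[1],-s*d[0]+c*d[1],p[2]])
def c2w(p):
    c,s=np.cos(YAW),np.sin(YAW); return np.array([C0[0]+c*p[0]-s*p[1],C0[1]+s*p[0]+c*p[1],p[2]])
E
python3 - <<'E'
from h import *
t=load("top0.npz");s=load("side0.npz")
Z=lambda x,y:(y/3.4+140,x/3.4+200)
S=lambda x,y:(y/2.7+150,x/2.7+180)
for nm,p,z in (("rock",Z(196,454),.117),("start",Z(458,453),.121),("stop",Z(389,453),.119),("up",Z(269,468),.117),("down",Z(322,468),.117)):
    w=px_plane(t,*p,z);print("top",nm,w.round(4),w2c(w).round(4))
for nm,p,z in (("rock",S(329,464),.117),("start",S(457,290),.121),("stop",S(426,332),.119),("up",S(381,419),.117),("down",S(407,383),.117)):
    w=px_plane(s,*p,z);print("side",nm,w.round(4),w2c(w).round(4))
E
```

```text
top rock [0.5061 0.1682 0.117 ] [-0.124   0.1018  0.117 ]
top start [ 0.5097 -0.0413  0.121 ] [-0.1238 -0.1078  0.121 ]
top stop [0.5091 0.0138 0.119 ] [-0.1235 -0.0526  0.119 ]
top up [0.4958 0.1095 0.117 ] [-0.1352  0.0433  0.117 ]
top down [0.4964 0.0672 0.117 ] [-0.1353  0.0009  0.117 ]
side rock [0.5072 0.1747 0.117 ] [-0.1227  0.1082  0.117 ]
side start [ 0.5099 -0.0321  0.121 ] [-0.1234 -0.0985  0.121 ]
side stop [0.5097 0.0207 0.119 ] [-0.1228 -0.0458  0.119 ]
side up [0.4955 0.1162 0.117 ] [-0.1354  0.05    0.117 ]
side down [0.4965 0.074  0.117 ] [-0.1351  0.0078  0.117 ]
```

play_rows(
  plan=[0,0,0,0,0,0.1285,0,0,0,0,0,0.1285,0,0,0,0,0,0.1285,23.7,-44.7,0,0,0,0,23.7,-44.7,0,0,0,0,23.7,-44.7,0,0,0,0,23.7,-44.7,0,0,0,0,23.7,-44.7,0,0,0,0,23.7,-44.7,0,0,0,0,23.7,-44.7,0,0,0,0,23.7,-44.7,0,0,0,0,23.7,-44.7,0,0,0,0,23.7,-44.7,0,0,0,0,23.7,-44.7,0,0,0,0,23.7,-44.7,0,0,0,0,23.7,-44.7,0,0,0,0,23.7,-44.7,0,0,0,0,0,0,0,0,0,0,0,0,0,0,0,0],
  hand=0,
)

```text
clock: 3.48
eef_pos: [0.5168, 0.0888, 0.2462]
tool_rot: [0.997, 0.067, -0.003, -0.034]
ft_force: [-0.2, 0.3, 0.4]
grip_width: 0.0002
```

```bash
python3 - <<'E'
from h import *
print(bot.nose_length)
o=bot.get_obs()
for k in("clock","eef_pos","tool_rot","ft_force","grip_width"): print(k,np.round(o[k],4))
for n in("top","side"):
    c=bot.camera(n);f=c["frame"]; np.savez(f"{n}1.npz",**c)
    if n=="side": f=cv2.resize(f[130:360,170:420],None,fx=2.5,fy=2.5,interpolation=cv2.INTER_CUBIC)
    cv2.imwrite(f"pics/{n}1.png",f)
E
```

```text
0.011
clock 3.475
eef_pos [0.5168 0.0888 0.2462]
tool_rot [ 0.9972  0.0666 -0.0033 -0.0337]
ft_force [-0.2497  0.2645  0.4238]
grip_width 0.0002
```

```bash
cat >> h.py <<'E'
from scipy.spatial.transform import Rotation as R
def plan(tgt,n,ry=0.0,pos=None,rot=None):
    """tgt: world TCP; tool x along coater x, z down, then tilt ry about tool y"""
    o=bot.get_obs(); p=np.array(o["eef_pos"] if pos is None else pos); q=R.from_quat(o["tool_rot"])
    c,s=np.cos(YAW),np.sin(YAW)
    T=R.from_matrix(np.array([[c,s,0],[s,-c,0],[0,0,-1]]))*R.from_rotvec([0,ry,0])
    rv=(q.inv()*T).as_rotvec(); 
    print("pos",p.round(4),"turn total",rv.round(4),"shift in current frame mm",(q.inv().apply(tgt-p)*1e3).round(1),"in target frame",(T.inv().apply(tgt-p)*1e3).round(1),"F",np.round(o["ft_force"],2),"t",round(float(o["clock"]),2))
E
python3 - <<'E'
from h import *
plan(c2w([-0.1105,0.105,0.16]),1)
E
```

```text
pos [0.5167 0.0884 0.2465] turn total [-0.0677  0.0055  0.116 ] shift in current frame mm [ 13.9 -76.1  91.9] in target frame [  4.2 -83.2  86.5] F [0.64 0.5  0.08] t 3.58
```

View pics/side1.png

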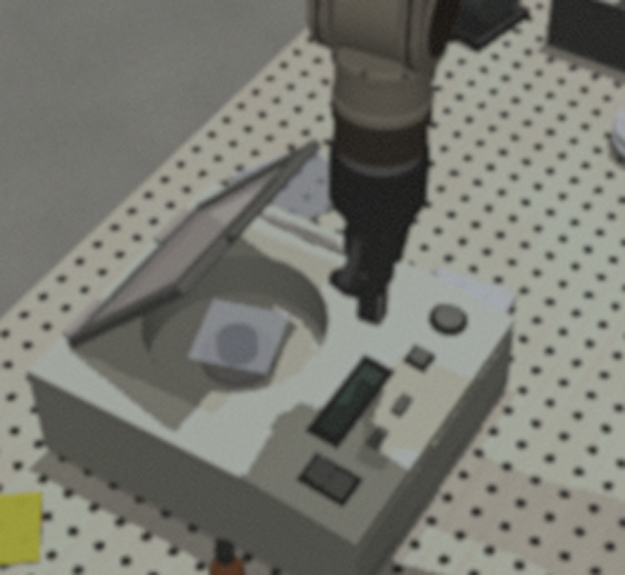

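View pics/top1.png

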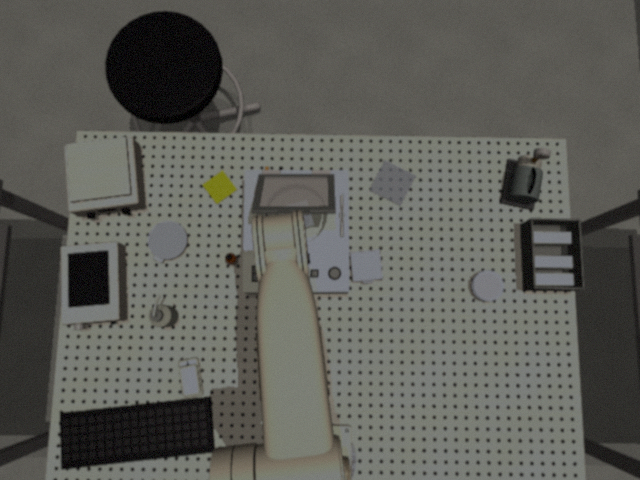

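The side view shows the closed fingertips over the deck just behind the display (zoom ~(372,310)), and the rocker at (330,478), still off. The lid is clear of the arm.

play_rows(
  plan=[0,0,0,-0.034,0.003,0.058,0,0,0,-0.034,0.003,0.058,1,-21,0,0,0,0,1,-21,0,0,0,0,1,-21,10,0,0,0,1,-20,20,0,0,0,0,0,20,0,0,0,0,0,20,0,0,0,0,0,0,0,0,0,0,0,0,0,0,0],
)

```text
clock: 4.82
eef_pos: [0.5213, 0.0933, 0.1807]
tool_rot: [0.997, 0.071, -0.002, -0.033]
ft_force: [-0.2, 0.7, 1.0]
grip_width: -0.0002
```

```bash
python3 - <<'E'
from h import *
plan(c2w([-0.1115,0.105,0.14]),1)
for n in("side",):
    c=bot.camera(n);f=c["frame"]; np.savez(f"{n}2.npz",**c)
    if n=="side": f=cv2.resize(f[200:360,220:400],None,fx=3.5,fy=3.5,interpolation=cv2.INTER_CUBIC)
    cv2.imwrite(f"pics/{n}2.png",f)
E
```

```text
pos [0.5213 0.0933 0.1807] turn total [-0.0668  0.0043  0.1247] shift in current frame mm [  8.3 -75.1  45.9] in target frame [ -1.5 -78.4  40.7] F [-0.2   0.72  0.97] t 4.83
```

View pics/side2.png

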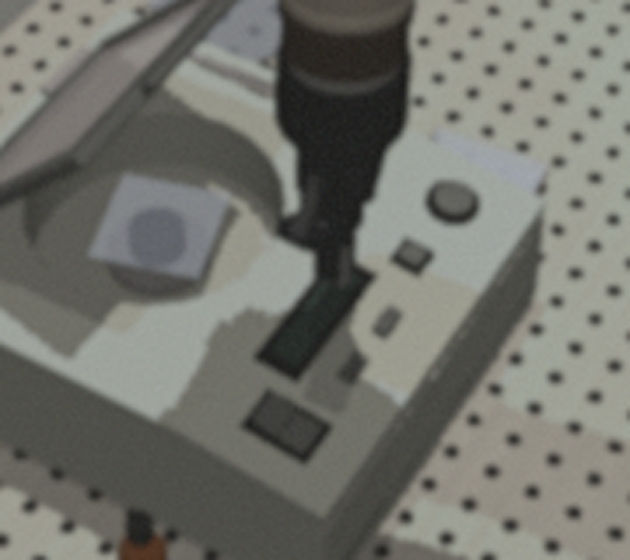

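The tip hovers over the display (zoom ~(335,275)), short of the rocker in y. The arm is not following in y, so I'm checking the joints.

```bash
python3 - <<'E'
from h import *
o=bot.get_obs()
for k in o: print(k,np.round(o[k],4))
E
```

```text
clock 4.875
joint_pos [ 0.14    0.3321 -0.034   1.2039  0.0668  3.1406]
joint_vel [-0.0045 -0.0059  0.0054 -0.0035 -0.0008  0.001 ]
tau [ 7.09000e-02 -4.01892e+01  2.39572e+01  2.39000e-02  2.17800e-01
 -0.00000e+00]
eef_pos [0.5216 0.0932 0.1811]
tool_rot [ 0.997   0.0704 -0.002  -0.0334]
ft_force [-0.4311  0.4374  0.8051]
ft_torque [-0.0989 -0.012  -0.0048]
grip_width -0.0004
```

Joint 6 is at its range end, so I'll use the equivalent half-turned orientation, with tool x towards the robot.

play_rows(
  plan=[0,0,-2,0,0,-0.17,0,0,-2,0,0,-0.17,0,0,-2,0,0,-0.17,0,0,-2,0,0,-0.17,0,0,-2,0,0,-0.17,0,0,0,0,0,-0.17,0,0,0,0,0,-0.17,0,0,0,0,0,-0.17,0,0,0,0,0,-0.17,0,0,0,0,0,-0.17,0,0,0,0,0,-0.17,0,0,0,0,0,-0.17,0,0,0,0,0,-0.17,0,0,0,0,0,-0.17,0,0,0,0,0,-0.17,0,0,0,0,0,-0.17,0,0,0,0,0,-0.17,0,0,0,0,0,0],
)

```text
clock: 7.12
eef_pos: [0.5218, 0.0922, 0.1914]
tool_rot: [0.057, 0.998, 0.033, -0.006]
ft_force: [0.2, -0.0, -0.2]
grip_width: 0.0002
```

```bash
sed -i 's/\[\[c,s,0\],\[s,-c,0\],\[0,0,-1\]\]/[[-c,-s,0],[-s,c,0],[0,0,-1]]/' h.py; python3 - <<'E'
from h import *
plan(c2w([-0.1105,0.105,0.15]),1)
print(bot.get_obs()["joint_pos"])
E
```

```text
pos [0.5218 0.0922 0.1914] turn total [ 0.0659 -0.0111 -0.1296] shift in current frame mm [10.6 75.8 46.6] in target frame [ 1.  79.5 41.4] F [ 0.17 -0.02 -0.15] t 7.12
[ 0.13807729  0.32501335 -0.01653685  1.22793519  0.06677463  0.25129171]
```

play_rows(
  plan=[0,0,0,0.066,-0.011,-0.13,0,20,0,0,0,0,0,20,0,0,0,0,0,20,10,0,0,0,1,19.5,16,0,0,0,0,0,15,0,0,0,0,0,0,0,0,0,0,0,0,0,0,0],
)

```text
clock: 8.12
eef_pos: [0.5186, 0.171, 0.1492]
tool_rot: [-0.009, 1.0, -0.0, -0.001]
ft_force: [0.4, -0.8, 0.9]
grip_width: -0.0001
```

```bash
python3 - <<'E'
from h import *
plan(c2w([-0.1105,0.105,0.15]),1)
for n in("side",):
    c=bot.camera(n);f=c["frame"]; np.savez(f"{n}3.npz",**c)
    if n=="side": f=cv2.resize(f[200:360,220:400],None,fx=3.5,fy=3.5,interpolation=cv2.INTER_CUBIC)
    cv2.imwrite(f"pics/{n}3.png",f)
E
```

```text
pos [0.5186 0.171  0.1492] turn total [-0.0007 -0.0023  0.0014] shift in current frame mm [-0.9  0.6 -0.8] in target frame [-0.9  0.6 -0.8] F [ 0.41 -0.76  0.87] t 8.12
```

View pics/side3.png

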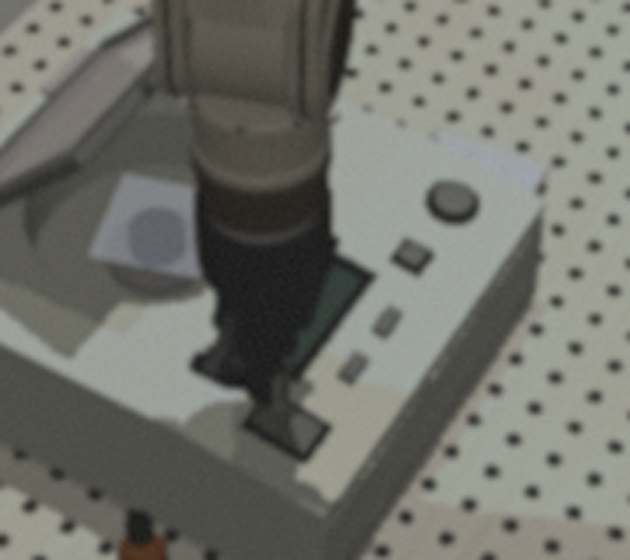

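The tip is right above the rocker's far half (zoom ~(275,395)). Next is a slow descent.

play_rows(
  plan=[0,0,4,0,0,0,0,0,4,0,0,0,0,0,3,0,0,0,0,0,3,0,0,0,0,0,2,0,0,0,0,0,0,0,0,0],
)

```text
clock: 8.93
eef_pos: [0.5191, 0.1717, 0.1337]
tool_rot: [-0.009, 1.0, 0.0, -0.0]
ft_force: [1.0, -0.8, 3.1]
grip_width: -0.0
```

play_rows(
  plan=[0,0,1.5,0,0,0,0,0,1.5,0,0,0,0,0,1,0,0,0,0,0,0,0,0,0],
)

```text
clock: 9.43
eef_pos: [0.5184, 0.1717, 0.1301]
tool_rot: [-0.009, 1.0, 0.0, -0.001]
ft_force: [-1.2, -0.9, 7.5]
grip_width: 0.0002
```

play_rows(
  plan=[0,0,1,0,0,0,0,0,0.5,0,0,0,0,0,0,0,0,0],
)

```text
clock: 9.8
eef_pos: [0.5185, 0.1717, 0.1299]
tool_rot: [-0.009, 1.0, 0.0, -0.0]
ft_force: [-2.6, -1.0, 14.3]
grip_width: 0.0002
```

play_rows(
  plan=[0,0,-15,0,0,0,0,0,-30,0,0,0,0,0,-40,0,0,0,0,-30,-50,0,0,0,0,-35,-50,0,0,0,0,-39,-5,0,0,0,0,0,0,0,0,0,0,0,0,0,0,0],
)

```text
clock: 10.8
eef_pos: [0.5202, 0.0679, 0.3171]
tool_rot: [-0.009, 1.0, -0.0, -0.002]
ft_force: [-0.1, -0.7, -0.1]
grip_width: 0.0
```

```bash
python3 - <<'E'
from h import *
for n in("side","top"):
    c=bot.camera(n);f=c["frame"]; np.savez(f"{n}4.npz",**c)
    if n=="side": f=cv2.resize(f[130:370,180:400],None,fx=2.5,fy=2.5,interpolation=cv2.INTER_CUBIC)
    cv2.imwrite(f"pics/{n}4.png",f)
    P=cloud(c).reshape(-1,3)
    L=np.array([w2c(p) for p in P[(P[:,2]>0.14)&(P[:,0]>0.62)&(P[:,0]<0.95)&(P[:,1]>-0.07)&(P[:,1]<0.22)]])
    a=np.arctan2(L[:,2]-.121,.15-L[:,0]); r=np.hypot(L[:,2]-.121,.15-L[:,0]); m=r<.225
    print(n,len(L),np.median(a[m&(r>.12)]),np.percentile(r[m],99),L[m,1].min(),L[m,1].max())
lid=0.82
for a in (0.85,0.8):
  x=.15-.188*np.cos(a)+.01*np.sin(a); z=.121+.188*np.sin(a)+.01*np.cos(a); print(a,x,z)
plan(c2w([.03,0,.32]),1); print(np.round(bot.get_obs()["joint_pos"],3))
E
```

```text
side 1659 0.8562501997016676 0.21275186259318052 -0.10349012762276948 0.10958996041077272
top 2418 0.8535715746695958 0.20431261142052454 -0.10624653723088268 0.10383466669590628
0.85 0.03343597262502627 0.26884054762522486
0.8 0.026192699551728142 0.26283001218258195
pos [0.5203 0.0685 0.3169] turn total [-0.0003 -0.0044  0.0035] shift in current frame mm [-141.4   -2.3   -3.8] in target frame [-141.4   -1.8   -3.1] F [ 0.01  0.35 -0.49] t 10.9
[0.131 0.277 0.246 1.543 0.    0.111]
```

View pics/side4.png

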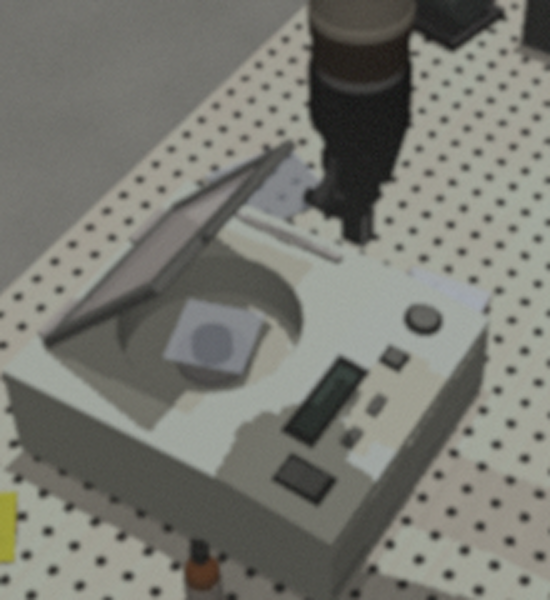

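```bash
python3 - <<'E'
from h import *
for k in (0,4):
    c=load(f"side{k}.npz"); P=cloud(c).reshape(-1,3); P=P[(abs(P[:,0]-.51)<.05)&(abs(P[:,1]-.17)<.03)]
    Q=np.array([w2c(p) for p in P]); Q[:,0]+=.1235
    print(k,[(x,round(float(np.median(q[:,2]-.1125-.14*x/1000)*1e3),1),len(q)) for x in range(-20,22,4) for q in [Q[(abs(Q[:,0]*1e3-x)<2)&(abs(Q[:,1]-.105)<.009)]] if len(q)])
T=lambda a:np.array([.15-.188*np.cos(a)+.01*np.sin(a)+.011,.121+.188*np.sin(a)+.01*np.cos(a)+.011])*1e3
A=np.arange(.88,-.001,-.04)
pr=T(A[0]);print(pr.round(1))
for a in A[1:]:
    t=T(a);print(round(a,2),(pr-t).round(1),t.round(1));pr=t
E
```

```text
0 [(-20, -0.4, 22), (-16, 0.8, 18), (-12, 3.0, 12), (-8, 2.3, 16), (-4, 2.0, 15), (0, 2.0, 13), (4, 2.7, 16), (8, 3.9, 16), (12, 6.7, 17), (16, 7.9, 14), (20, 7.5, 11)]
4 [(-20, -1.3, 20), (-16, 3.7, 20), (-12, 8.0, 14), (-8, 7.4, 10), (-4, 5.0, 14), (0, 3.8, 11), (4, 2.8, 12), (8, 1.9, 14), (12, 1.5, 13), (16, 2.1, 13), (20, 1.2, 10)]
[ 48.9 283.3]
0.84 [6.  4.6] [ 43.  278.7]
0.8 [5.8 4.8] [ 37.2 273.8]
0.76 [5.6 5.1] [ 31.6 268.8]
0.72 [5.4 5.3] [ 26.3 263.5]
0.68 [5.2 5.5] [ 21.1 258. ]
0.64 [4.9 5.7] [ 16.2 252.3]
0.6 [4.7 5.9] [ 11.5 246.4]
0.56 [4.5 6.1] [  7.  240.3]
0.52 [4.2 6.2] [  2.8 234.1]
0.48 [4.  6.4] [ -1.1 227.7]
0.44 [3.7 6.6] [ -4.8 221.1]
0.4 [3.4 6.7] [ -8.3 214.4]
0.36 [3.2 6.8] [-11.4 207.6]
0.32 [2.9 7. ] [-14.3 200.6]
0.28 [2.6 7.1] [-16.9 193.6]
0.24 [2.3 7.2] [-19.2 186.4]
0.2 [2.  7.3] [-21.3 179.2]
0.16 [1.7 7.3] [-23.  171.8]
0.12 [1.4 7.4] [-24.5 164.4]
0.08 [1.1 7.4] [-25.6 157. ]
0.04 [0.9 7.5] [-26.4 149.5]
-0.0 [0.6 7.5] [-27. 142.]
```

The depth profile confirms the rocker flipped (near half raised, far half flush). Next I move over behind the lid's front rail.

play_rows(
  plan=[-33,-0.4,-1,0,0,0,-33,-0.4,-1,0,0,0,-33,-0.4,-1,0,0,0,-33,-0.4,0,0,0,0,-33,-0.4,0,0,0,0,0,0,0,0,0,0,0,0,0,0,0,0],
)

```text
clock: 11.78
eef_pos: [0.6853, 0.0697, 0.3195]
tool_rot: [-0.01, 1.0, -0.0, -0.002]
ft_force: [0.3, 0.0, 0.7]
grip_width: -0.0001
```

```bash
python3 - <<'E'
from h import *
plan(c2w([.0489,0,.2833]),1); print(np.round(bot.get_obs()["joint_pos"],3))
for n in("side",):
    c=bot.camera(n);f=c["frame"]; np.savez(f"{n}5.npz",**c)
    f=cv2.resize(f[130:370,180:400],None,fx=2.5,fy=2.5,interpolation=cv2.INTER_CUBIC)
    cv2.imwrite(f"pics/{n}5.png",f)
E
```

```text
pos [0.6853 0.0697 0.3195] turn total [-0.0004 -0.0043  0.0036] shift in current frame mm [ 4.5 -0.3 36.2] in target frame [ 4.7 -0.3 36.2] F [0.28 0.02 0.7 ] t 11.78
[ 0.101  0.677  0.884  1.782 -0.     0.081]
```

View pics/side5.png

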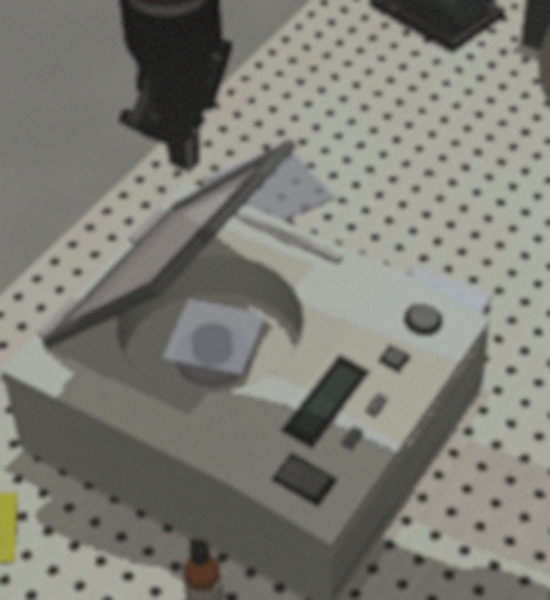

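The tip is at (183,160), above and behind the lid's front rail. Going down and starting the arc.

play_rows(
  plan=[1,0,12,0,0,0,1.5,0,12,0,0,0,2,0,12,0,0,0,6,0,4.6,0,0,0,5.8,0,4.8,0,0,0,5.6,0,5.1,0,0,0,5.4,0,5.3,0,0,0,5.2,0,5.5,0,0,0,4.9,0,5.7,0,0,0],
)

```text
clock: 12.95
eef_pos: [0.6479, 0.0681, 0.2539]
tool_rot: [-0.009, 1.0, -0.0, -0.001]
ft_force: [-0.0, -1.1, 2.2]
grip_width: -0.0001
```

```bash
python3 - <<'E'
from h import *
plan(c2w([.0162,0,.2523]),1)
for n in("side",):
    c=bot.camera(n);f=c["frame"]; np.savez(f"{n}6.npz",**c)
    f=cv2.resize(f[130:370,180:400],None,fx=2.5,fy=2.5,interpolation=cv2.INTER_CUBIC)
    cv2.imwrite(f"pics/{n}6.png",f)
E
```

```text
pos [0.6479 0.0681 0.2539] turn total [-0.0002 -0.0011  0.0025] shift in current frame mm [-0.1  0.7  1.6] in target frame [-0.1  0.7  1.6] F [-0.01 -1.14  2.21] t 12.95
```

View pics/side6.png

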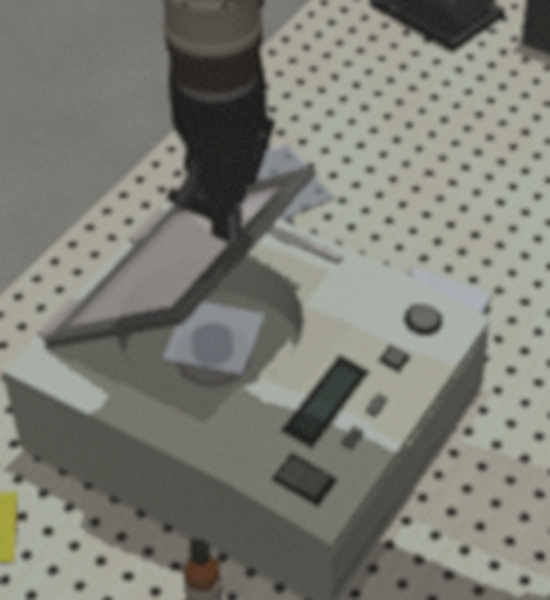

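The lid is moving: the tip sits on its front rail at (232,238), at about 2 N. I'll continue the arc down to 0.08 rad.

play_rows(
  plan=[4.7,0,5.9,0,0,0,4.5,0,6.1,0,0,0,4.2,0,6.2,0,0,0,4,0,6.4,0,0,0,3.7,0,6.6,0,0,0,3.4,0,6.7,0,0,0,3.2,0,6.8,0,0,0,2.9,0,7,0,0,0,2.6,0,7.1,0,0,0,2.3,0,7.2,0,0,0,2,0,7.3,0,0,0,1.7,0,7.3,0,0,0,1.4,0,7.4,0,0,0,1.1,0,7.4,0,0,0,0,0,0,0,0,0],
)

```text
clock: 14.88
eef_pos: [0.606, 0.0671, 0.1573]
tool_rot: [-0.009, 1.0, -0.0, -0.002]
ft_force: [0.2, 0.6, 0.4]
grip_width: -0.0003
```

```bash
python3 - <<'E'
from h import *
plan(c2w([-.027,0,.142]),1)
E
```

```text
pos [0.606  0.0671 0.1573] turn total [-0.0006 -0.0033  0.0023] shift in current frame mm [ 1.3  1.  15.3] in target frame [ 1.3  0.9 15.3] F [0.21 0.6  0.37] t 14.88
```

play_rows(
  plan=[0.7,0,5,0,0,0,0.6,0,4,0,0,0,0,0,3,0,0,0,0,0,2,0,0,0,0,0,0,0,0,0],
)

```text
clock: 15.5
eef_pos: [0.6049, 0.0672, 0.144]
tool_rot: [-0.009, 1.0, -0.0, -0.001]
ft_force: [0.2, -0.0, -0.6]
grip_width: 0.0002
```

play_rows(
  plan=[0,0,1,0,0,0,0,0,1,0,0,0,0,0,1,0,0,0,0,0,0,0,0,0],
)

```text
clock: 16.0
eef_pos: [0.605, 0.0671, 0.1421]
tool_rot: [-0.009, 1.0, -0.0, -0.001]
ft_force: [-2.8, -0.7, 5.1]
grip_width: 0.0002
```

play_rows(
  plan=[0,0,1,0,0,0,0,0,0.5,0,0,0,0,0,0,0,0,0,0,0,0,0,0,0],
)

```text
clock: 16.5
eef_pos: [0.605, 0.0672, 0.142]
tool_rot: [-0.009, 1.0, -0.0, -0.0]
ft_force: [-5.1, -0.5, 12.0]
grip_width: -0.0
```

Hard stop at z = 0.142, exactly as expected for a shut lid. Retracting and moving over the start key.

play_rows(
  plan=[0,0,-10,0,0,0,0,0,-25,0,0,0,0,0,-25,0,0,0,24,-26,0,0,0,0,24,-26,0,0,0,0,24,-26,0,0,0,0,24,-26,0,0,0,0,0,0,0,0,0,0,0,0,0,0,0,0],
)

```text
clock: 17.62
eef_pos: [0.512, -0.0385, 0.2003]
tool_rot: [-0.009, 1.0, -0.0, -0.0]
ft_force: [0.4, 0.8, 0.8]
grip_width: -0.0001
```

```bash
python3 - <<'E'
from h import *
plan(c2w([-.1235,-.105,.145]),1)
for n in("side","top"):
    c=bot.camera(n);f=c["frame"]; np.savez(f"{n}7.npz",**c)
    if n=="side":f=cv2.resize(f[130:370,180:400],None,fx=2.5,fy=2.5,interpolation=cv2.INTER_CUBIC)
    cv2.imwrite(f"pics/{n}7.png",f)
    P=cloud(c).reshape(-1,3); P=P[(P[:,2]>.1)&(P[:,2]<.17)]; Q=np.array([w2c(p) for p in P])
    for y0 in(-.095,.095): 
        for x0 in(.12,.05,0,-.03):
            q=Q[(abs(Q[:,1]-y0)<.008)&(abs(Q[:,0]-x0)<.015)]; print(n,y0,x0,len(q),np.median(q[:,2]).round(4) if len(q) else None)
E
```

```text
pos [ 0.512  -0.0385  0.2003] turn total [-0.0001 -0.0006  0.0021] shift in current frame mm [ 2.   0.  55.3] in target frame [ 2.   0.  55.3] F [0.4  0.79 0.84] t 17.62
side -0.095 0.12 51 0.1292
side -0.095 0.05 58 0.1286
side -0.095 0 65 0.1287
side -0.095 -0.03 60 0.1284
side 0.095 0.12 63 0.1292
side 0.095 0.05 69 0.1293
side 0.095 0 71 0.1291
side 0.095 -0.03 81 0.1292
top -0.095 0.12 64 0.1294
top -0.095 0.05 65 0.1298
top -0.095 0 4 0.1272
top -0.095 -0.03 0 None
top 0.095 0.12 57 0.1308
top 0.095 0.05 65 0.1299
top 0.095 0 66 0.1309
top 0.095 -0.03 60 0.13
```

View pics/side7.png

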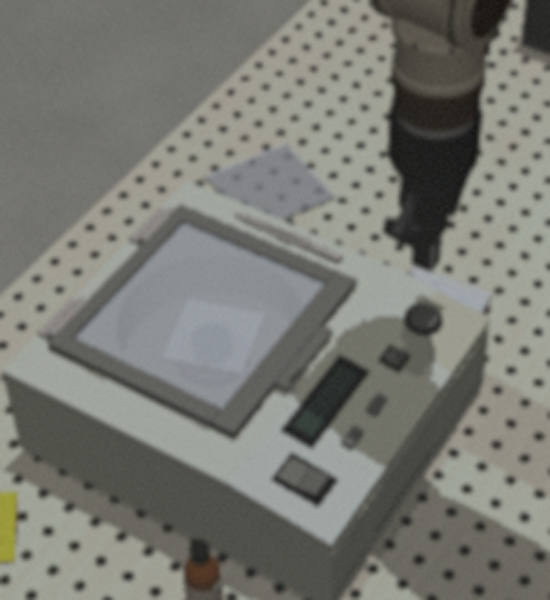

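The lid is flat (129–130 mm both front and back) and the rocker is on. The tip is above the start key at (423,318). Descending onto the key.

play_rows(
  plan=[2,0,20,0,0,0,0,0,20,0,0,0,0,0,15,0,0,0,0,0,6,0,0,0,0,0,0,0,0,0,0,0,0,0,0,0],
)

```text
clock: 18.48
eef_pos: [0.5097, -0.0387, 0.1397]
tool_rot: [-0.009, 1.0, -0.0, -0.0]
ft_force: [0.3, -0.2, 0.1]
grip_width: 0.0
```

```bash
python3 - <<'E'
from h import *
plan(c2w([-.1235,-.105,.128]),1)
c=bot.camera("side");f=cv2.resize(c["frame"][200:340,280:420],None,fx=4,fy=4,interpolation=cv2.INTER_CUBIC); cv2.imwrite("pics/side8.png",f)
E
```

```text
pos [ 0.5097 -0.0387  0.1397] turn total [-0.0005 -0.0006  0.0024] shift in current frame mm [-0.2  0.2 11.7] in target frame [-0.2  0.1 11.7] F [ 0.34 -0.17  0.1 ] t 18.48
```

View pics/side8.png

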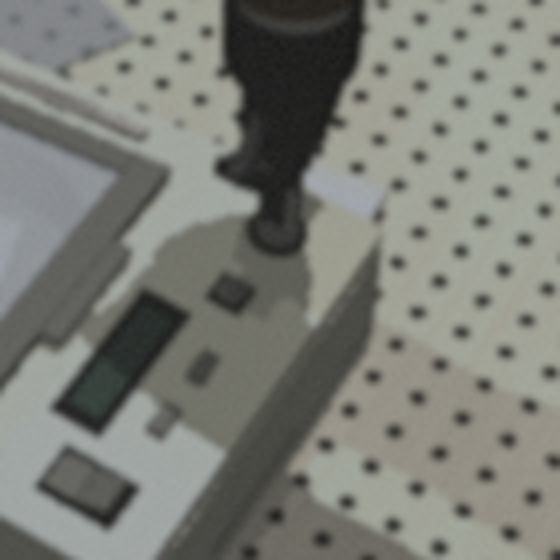

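The tip is centred over the start key (zoom ~(280,230)), well away from the stop key. Pressing.

play_rows(
  plan=[0,0,3,0,0,0,0,0,3,0,0,0,0,0,2,0,0,0,0,0,2,0,0,0,0,0,1,0,0,0,0,0,0,0,0,0],
)

```text
clock: 19.27
eef_pos: [0.5097, -0.0387, 0.1285]
tool_rot: [-0.009, 1.0, -0.0, -0.0]
ft_force: [0.6, -1.0, 3.8]
grip_width: 0.0003
```

play_rows(
  plan=[0,0,1,0,0,0,0,0,1,0,0,0,0,0,0,0,0,0],
)

```text
clock: 19.65
eef_pos: [0.5099, -0.0387, 0.1275]
tool_rot: [-0.009, 1.0, -0.0, 0.0]
ft_force: [0.4, -0.2, 10.4]
grip_width: 0.0001
```

Bottomed at 10 N with z stalled. Releasing and retracting.

play_rows(
  plan=[0,0,-5,0,0,0,0,0,-15,0,0,0,0,0,-40,0,0,0,0,0,-40,0,0,0,30,-30,-20,0,0,0,30,-30,0,0,0,0,30,-30,0,0,0,0,0,0,0,0,0,0,0,0,0,0,0,0],
)

```text
clock: 20.78
eef_pos: [0.421, -0.1302, 0.2464]
tool_rot: [-0.009, 1.0, 0.0, -0.001]
ft_force: [-0.1, -0.3, -0.0]
grip_width: 0.0
```

```bash
python3 - <<'E'
from h import *
plan(c2w([-.1235,-.105,.128]),1)
for n in("side","top"):
    c=bot.camera(n);f=c["frame"]; np.savez(f"{n}9.npz",**c)
    if n=="side":f=cv2.resize(f[130:370,180:400],None,fx=2.5,fy=2.5,interpolation=cv2.INTER_CUBIC)
    cv2.imwrite(f"pics/{n}9.png",f)
for k in (0,4,7,9):
    c=load(f"side{k}.npz"); Q=np.array([w2c(p) for p in cloud(c).reshape(-1,3) if abs(p[0]-.51)<.06 and abs(p[1]-.07)<.15]); Q[:,0]+=.1235
    h=Q[:,2]-.1125-.14*Q[:,0]
    print(k,[round(float(np.median(h[np.hypot(Q[:,0]-x,Q[:,1]-y)<r]))*1e3,1) if (np.hypot(Q[:,0]-x,Q[:,1]-y)<r).any() else None for x,y,r in((0,-.1,.009),(0,-.046,.006),(-.012,.05,.005),(-.012,.008,.005),(.01,.108,.006),(-.01,.108,.006))])
E
```

```text
pos [ 0.421  -0.1302  0.2464] turn total [ 0.0001 -0.0021  0.0019] shift in current frame mm [-90.9  90.  118.2] in target frame [-90.5  90.2 118.4] F [-0.08 -0.31 -0.05] t 20.77
0 [5.2, 2.8, 1.7, 0.0, 5.2, 2.3]
4 [5.1, 3.8, 598.8, 370.3, 1.2, 6.4]
7 [101.4, 161.9, 0.8, 2.9, 3.0, 7.0]
9 [6.2, 2.8, 1.8, 1.3, 2.3, 6.9]
```

View pics/side9.png

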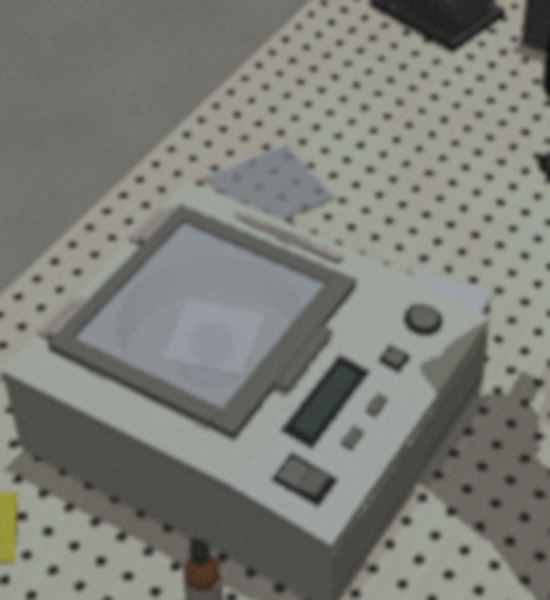

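View pics/top9.png

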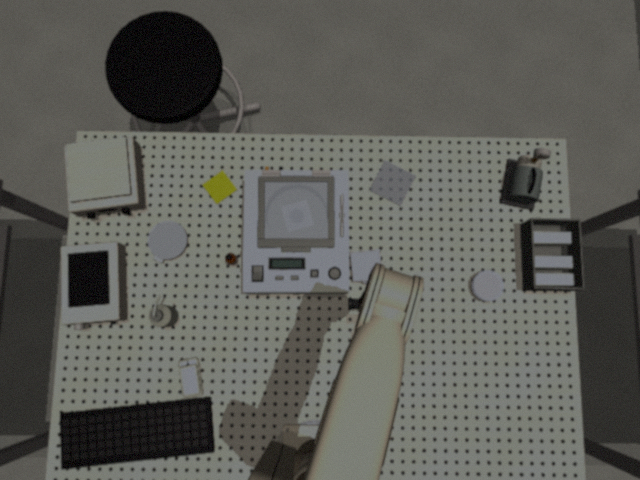

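The lid is shut, the rocker is on with its near half up at (303,480), and the start key is out again at (423,318). The plate, tweezers and the other bench things have not moved, and the arm is clear.

```bash
python3 -c "
from workcell import bot
print(bot.job_done())"
```

```text
the job is handed in; nothing more can be done
None
```

I did the three steps in order and handed the job in after about 21 s. No verdict came back, so success rests on my own checks.

- **Vacuum:** I pressed the rocker's far half down to its stop at about 14 N. The depth profile afterwards showed the far half flush and the near half raised.
- **Lid:** I pushed it along its arc to a hard stop, with the fingertips at the 131 mm height expected for a shut lid. Depth readings showed it flat, at 128–131 mm from front to back.
- **Start key:** I pressed it until it bottomed at about 10 N and released it. Depth readings put it back at its starting height, within about 1 mm.

In the last pictures the stop and setting keys, plate, tweezers and bench items looked unmoved. I checked these by eye, plus a coarse depth reading on the keys. The arm was clear and the wrist force was near zero.

One thing went wrong on the way: on the first approach, joint 6 ran to its range end (3.14 rad) and the arm stopped short of the rocker. I turned the tool half a turn and carried on; nothing was touched. The two cameras also disagreed by about 7 mm sideways on the panel positions, so I used the middle value, and the contacts came where that predicted.

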